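# Build a burger on the grill plate and slide it under the grill

## Task

Pull the plate by its handle right out from under the little grill and build the burger in a neat centred stack on it: bottom bun half first, then every filling that is there (in any order), then the top bun half, dome up. Slide the loaded plate back under the grill until it meets the stop, the stack still neat, and then turn the timer dial clockwise to its end stop. Leave the other things where they stand.

Things in the scene. Friction and masses are not known exactly. Their poses are not given: they have to be found in the camera images.
- grill: Small open grill fixed on the worktop, mouth towards its own -y (world -y within 0.1 rad). Origin on the worktop where the plate's centre lies when fully home; x across, y inwards. White side guides 30 mm high leave a channel 166 mm wide; a stop bar (near face at y = 70 mm) meets the plate's rim when the plate's centre is at y = 0. A control box with the timer dial stands on its +x side.
- grill_mouth (a point): Middle of the front edge of the grill's overhang (white bars and heater tubes), at its underside: 85 mm from the grill's origin towards -y, 137 mm up. The overhang runs from here 170 mm inwards, 198 mm wide, top 151 mm up, on four corner posts. The control box beside it: x 99 to 169, y -85 to 5 mm in the grill's frame, 110 mm high.
- plate: Loose round flat steel plate, 140 mm across, 6 mm thick, about 0.5 kg, with a black bar handle along its own -y. Origin at the centre of the underside; its upper face is 6 mm up. It starts in the grill, short of or near its home spot, the handle sticking out of the mouth; it slides on the worktop.
- plate_handle (a point): The spot to grip on the plate's handle: 175 mm from the plate's centre along its -y, 20 mm above its underside. The handle is a bar 16 mm wide (along the plate's x), from 8 to 30 mm above the underside, reaching from 62 to 200 mm from the plate's centre.
- heel: Bottom half of a small bun, a pale tan stiff disc 66 mm across and 18 mm thick, flat on both faces, about 50 g; origin at the disc's centre (9 mm up), z along its axis.
- patty: Meat patty, dark brown, a stiff round disc 64 mm across and 18 mm thick, lying flat on the worktop at the start; origin at the disc's centre (half its thickness up), z along its axis. One of four fillings, of which two to four are present (None if absent).
- rosti: Potato roesti, golden brown, a stiff round disc 62 mm across and 16 mm thick, lying flat on the worktop at the start; origin at the disc's centre (half its thickness up), z along its axis. One of four fillings, of which two to four are present (None if absent).
- cheese: Slab of grilling cheese, off-white, a stiff round disc 60 mm across and 14 mm thick, lying flat on the worktop at the start; origin at the disc's centre (half its thickness up), z along its axis. One of four fillings, of which two to four are present (None if absent).
- tomato: Tomato slice, dull red with three pale seed spots, a stiff round disc 58 mm across and 14 mm thick, lying flat on the worktop at the start; origin at the disc's centre (half its thickness up), z along its axis. One of four fillings, of which two to four are present (None if absent).
- crown: Top half of the bun, 66 mm across and 28 mm high: straight-sided for its lower 14 mm, above that a brown dome; flat below, about 50 g. Origin at the centre of its flat underside, z towards the dome; it starts dome up.
- timer (a joint): The timer dial's angle in rad, 0 to 1.57; it grows as the dial is turned clockwise seen from above, and 1.57 is its clockwise end stop. It starts between 0.15 and 0.6, turns with slight friction and stays where left.
- timer_grip (a point): Point on the dial's upright axis at the height to grip it, on top of the control box. A black upright bar 42 mm long, 14 mm thick, on a round disc: bar top 154 mm, foot 124 mm, this point 147 mm above the worktop. At joint value 0 the bar lies along the grill's x, white mark at the -x end; at value q it has turned clockwise from there by q.
- jar: Bystander: small open glass jar, 60 mm across, 45 mm high, among the food; origin under its centre.
- shaker: Bystander: clear salt shaker with steel cap, 45 mm across, 58 mm high, among the food; origin under its centre.
- tumbler: Bystander: drinking glass, 76 mm across, 110 mm high, towards the back; origin under its centre.
- mug: Bystander: blue mug, 80 mm across, 90 mm high, towards the back; origin under its centre.
Mind the look-alikes: they are no part of the job. What is shaped like the heel but pink is not meant.

How it is judged:
By the outcome, as a careful person would: the job done as asked, in the order asked, and still so for the second after the job is handed in, with the robot touching nothing.
Of patty, rosti, cheese, tomato only 2 to 4 are there at a start; the rules pass over those that are not, and their reading is None.
At some moment in a run one of crown, patty, rosti, cheese, tomato may be knocked a few centimetres aside while the robot is not near it.
Once in a run the grip may slacken for a moment while it holds something.
It also fails if it takes over 210 s, if anything falls off the work surface, if the arm or the gripper's body presses on something with over 40 N, if the wrist force passes 120 N, or if a joint passes its speed limit or range.

## Robot

A 7-joint arm with a two-finger parallel gripper is mounted at the origin on the work surface. World frame = base frame: x ahead of the robot, y to its left, z up, the work surface at z = 0. Lengths are in m, angles in rad, forces in N, time in s.
With the tool pointing down it reaches from about 0.35 to 0.9 m from the base axis. Payload 19.9 kg.
Tool frame: the origin (TCP) lies between the finger pads; the fingertips stand 19 mm ahead of it and the grasp point (between the pads) is the TCP; z points along the fingers, y is the line along which they close (so a half turn about z gives the same grasp; the last joint's range is limited). The gripper opens to 94 mm and grips with 3 to 60 N. Pads are 16 mm wide; open, the fingers measure 119 mm over their backs; the gripper's body (75 mm by 177 mm) begins 78 mm behind the grasp point.
Start: joints at [1.151, 0.417, -0.01, 1.614, 0.005, 1.111, -0.053], TCP at [0.231, -0.581, 0.224] pointing down, gripper open.
Joint ranges: [-2.81, 2.81], [-0.39, 2.02], [-1.27, 1.25], [0.06, 2.57], [-1.19, 4.33], [0.19, 2], [-2.82, 2.82]. Speed limits (rad/s): [1.89, 1.89, 2.39, 2.39, 3.01, 3.01, 3.01].

## Interface

Orientations are given as a 3x3 rotation matrix whose columns are the frame's x, y, z axes.
In Python, from rig import robot gives the robot as it stands. Calls block until the motion is done:
- robot.move_ptp(position, orientation): joint-space move of the TCP to a pose.
- robot.move_linear(position, velocity=0.15, frame=None, threshold=None): straight line of the TCP; frame=None keeps the orientation; velocity is the mean speed in m/s. With threshold (N) it stops when the force on the tool has changed by that much, and returns True; else False.
- robot.goto_joints(angles): joint-space move.
- robot.gripper_to(opening): finger opening in m; the grip force is fixed at half the most; returns when the fingers have stopped.
- robot.pause(seconds).
- robot.ik(position, orientation): joint angles nearest the present ones, or None.
- robot.get_state(): the state.
- robot.grab_frame(name): name is "scene" or "top" or "wrist"; returns the picture (384x512x3 uint8, red, green, blue); there is no depth.
- robot.camera_info(name): a dict with "fx", "fy", "cx", "cy" (pixels), "rvec" (rotation vector, rad) and "tvec" (3), from world to camera coordinates, as OpenCV has them. Camera axes: x right, y down, z forward; pixel columns grow to the right and rows downward; lengths in m; the calibration is good to about 2 mm. A picture is of the moment at which its call begins: read the wrist's pose just before it. camera_info takes no time and is no camera call; for the wrist camera it gives the pose at the moment of the call.
A pose or a line that the arm cannot do raises robot.PlanningError and nothing moves.
- robot.sign_off(): hands the job in; it is judged then, once.
The state is a dict: "time": time; "qpos": joint angles; "joint_vel": joint speeds; "effort": joint torques, N m; "ee_pos": TCP position; "tool_rot": TCP orientation; "force": force on the tool from outside, world axes, zero at the start; "moment": the same for the moment, N m; "opening": finger opening in m; "grasp_force": force on a finger pad.
Only numpy, scipy, OpenCV 4.12 (cv2) and the standard library are available. Lean on these libraries where they do the work, as an engineer would, in place of code of your own. Each camera call takes 0.05 s, during which the arm holds its last target. There are 200 camera calls.

## Working session

There is one attempt and no reset: what is moved stays moved. The work goes in short steps, each a Python script; the robot and the scene stay as the last script left them, time stands still between calls to the robot, and variables do not carry over. Pictures are saved under pics/ and viewed, at most 18 in all, crops included, and the job is handed in when it is done.

```bash
ls; mkdir -p pics
cat > h.py <<'E'
import numpy as np, cv2
from rig import robot
def snap(n,f=None):
    im=robot.grab_frame(n)
    if f: cv2.imwrite('pics/'+f,im[:,:,::-1])
    return im
def ray(n,px,z,ci=None):
    c=ci or robot.camera_info(n)
    R,_=cv2.Rodrigues(np.array(c['rvec'],float)); t=np.array(c['tvec'],float).ravel()
    o=-R.T@t
    px=np.atleast_2d(px).astype(float)
    d=np.c_[(px[:,0]-c['cx'])/c['fx'],(px[:,1]-c['cy'])/c['fy'],np.ones(len(px))]@R
    return o+d*((z-o[2])/d[:,2])[:,None]
def proj(n,P,ci=None):
    c=ci or robot.camera_info(n)
    K=np.array([[c['fx'],0,c['cx']],[0,c['fy'],c['cy']],[0,0,1.]])
    return cv2.projectPoints(np.atleast_2d(P).astype(float),np.array(c['rvec'],float),np.array(c['tvec'],float),K,None)[0][:,0]
def down(a): # tool y axis at angle a in the world xy plane, z down
    y=np.array([np.cos(a),np.sin(a),0]); z=np.array([0,0,-1.]); return np.c_[np.cross(y,z),y,z]
E
python3 - <<'E'
from h import *
a=snap('top','top0.png');b=snap('scene','scene0.png')
for n in('top','scene','wrist'):
    c=robot.camera_info(n);print(n,c);R,_=cv2.Rodrigues(np.array(c['rvec'],float));print(-R.T@np.array(c['tvec']).ravel())
s=robot.get_state();print(s['time'],s['ee_pos'],s['tool_rot'],s['opening'],s['force'])
E
```

```text
pics
top {'fx': 359.03684324239794, 'fy': 359.03684324239794, 'cx': 259.9483660084724, 'cy': 191.46519124342916, 'rvec': array([ 2.18604513, -2.17283616,  0.13164666]), 'tvec': array([-0.1099019 ,  0.60546328,  1.0751336 ])}
[ 0.49517284 -0.08410194  1.13239003]
scene {'fx': 378.38659925592106, 'fy': 378.38659925592106, 'cx': 252.16790160922284, 'cy': 188.9320628389926, 'rvec': array([ 2.28889688,  0.74039909, -0.3171798 ]), 'tvec': array([-0.41378959, -0.21847131,  1.46356624])}
[ 1.03494061 -0.68755113  0.90396297]
wrist {'fx': 325.7838334427204, 'fy': 325.7838334427204, 'cx': 252.10854214788458, 'cy': 195.10782575311555, 'rvec': array([-2.4313791 ,  1.64692708,  0.20093171]), 'tvec': array([-0.62298697, -0.02523707,  0.3893638 ])}
[ 0.29458645 -0.5538394   0.38319002]
0.1 [ 0.23101326 -0.58038871  0.22387335] [[ 9.29084459e-01  3.69867310e-01 -4.90423658e-04]
 [ 3.69867623e-01 -9.29083942e-01  9.84561190e-04]
 [-9.14877471e-05 -1.09613233e-03 -9.99999395e-01]] 0.09401909006952905 [-1.20370674  0.35440949  0.38651963]
```

View pics/top0.png

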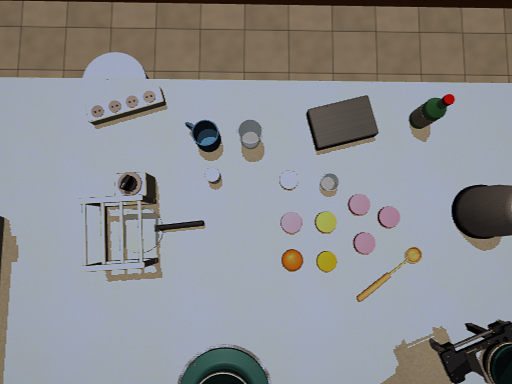

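View pics/scene0.png

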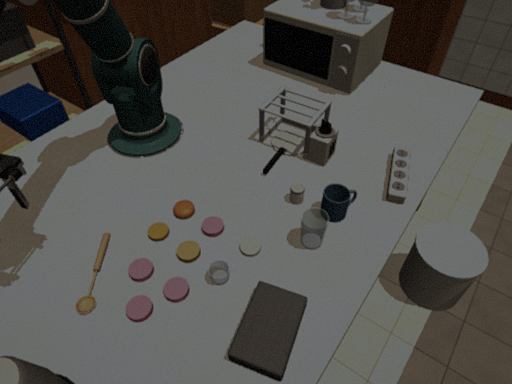

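Top view: grill on the left (mouth at column ~157), handle from (157,228) to (204,223), dial at (129,183). Food discs lie around (289–389, 179–261). Next I measure the discs and look at them from near.

Run:
```python
from h import *
im=cv2.imread('pics/top0.png')
cv2.imwrite('pics/c1.png',cv2.resize(im[160:290,265:410],None,fx=5,fy=4.6,interpolation=cv2.INTER_CUBIC)[:600,:800])
for p in [(291,223),(326,222),(359,204),(389,217),(364,243),(292,260),(327,261),(289,179)]:
    print(p,ray('top',p,.018)[0].round(3), im[p[1]-3:p[1]+4,p[0]-3:p[0]+4].mean((0,1))[::-1].round())
print('handle',ray('top',[(157,228),(204,223)],.03).round(3))
# wrist view
try:
    robot.move_ptp([.42,-.27,.38],down(-1.2)); 
    ci=robot.camera_info('wrist');print(ci); snap('wrist','w1.png')
except robot.PlanningError as e: print(e)
print(robot.get_state()['time'])
```

```text
(291, 223) [ 0.51  -0.203  0.018] [163. 143. 163.]
(326, 222) [ 0.514 -0.312  0.018] [162. 167.  80.]
(359, 204) [ 0.57  -0.416  0.018] [163. 132. 153.]
(389, 217) [ 0.53  -0.51   0.018] [162. 126. 147.]
(364, 243) [ 0.45  -0.429  0.018] [162. 129. 150.]
(292, 260) [ 0.397 -0.206  0.018] [163. 119.  40.]
(327, 261) [ 0.394 -0.314  0.018] [162. 147.  27.]
(289, 179) [ 0.647 -0.197  0.018] [161. 170. 193.]
handle [[0.493 0.206 0.03 ]
 [0.508 0.064 0.03 ]]
{'fx': 325.7838334427204, 'fy': 325.7838334427204, 'cx': 252.10854214788458, 'cy': 195.10782575311555, 'rvec': array([-2.42337326,  1.65848956,  0.20214677]), 'tvec': array([-0.40267849,  0.22282262,  0.60995301])}
1.6167
```

View pics/w1.png

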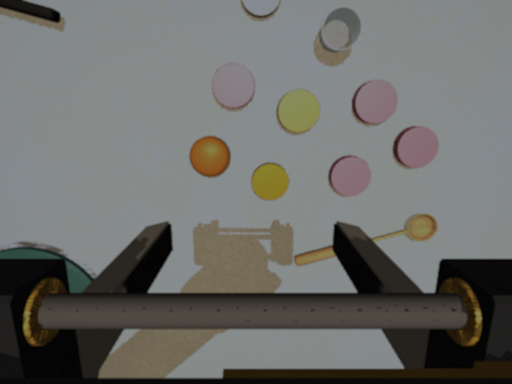

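View pics/c1.png

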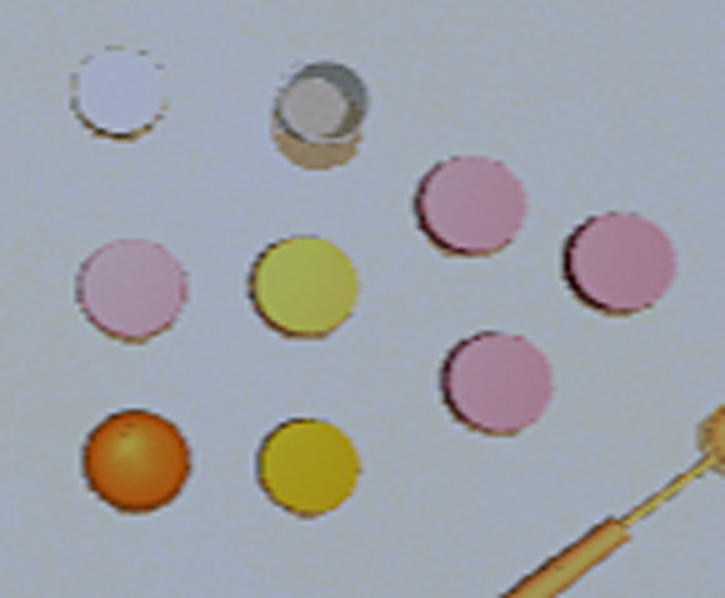

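```bash
cat >> h.py <<'E'
def discs(n,im,ci=None,z=.018,lo=.045,hi=.085,s=45):
    """saturated round blobs: centre and diameters on plane z, mean colour"""
    out=[]
    lab=cv2.cvtColor(im,cv2.COLOR_RGB2LAB).astype(int)
    bg=np.median(lab.reshape(-1,3),0); m=(np.abs(lab-bg)[:,:,1:].sum(2)>s*.25).astype(np.uint8)
    m=cv2.morphologyEx(m,cv2.MORPH_OPEN,np.ones((3,3)))
    for c in cv2.findContours(m,cv2.RETR_EXTERNAL,cv2.CHAIN_APPROX_NONE)[0]:
        if len(c)<30: continue
        P=ray(n,c[:,0],z,ci)[:,:2].astype(np.float32); (x,y),(a,b),_=cv2.fitEllipse(P)
        if lo<a<=b<hi:
            u,v=c[:,0].mean(0).astype(int); out.append((x,y,a,b,u,v,*im[v-3:v+4,u-3:u+4].mean((0,1))))
    return np.array(out)
E
python3 - <<'E'
from h import *
np.set_printoptions(suppress=True,linewidth=150)
im=cv2.imread('pics/top0.png')[:,:,::-1].copy();print(discs('top',im).round(3))
im=cv2.imread('pics/w1.png')[:,:,::-1].copy();print(discs('wrist',im).round(3))
robot.move_ptp([.42,-.36,.2],down(-1.2)); ci=robot.camera_info('wrist'); im=snap('wrist','w2.png');print(discs('wrist',im,ci).round(3))
E
```

```text
[[  0.394  -0.312   0.06    0.062 326.    260.    162.184 148.204  27.959]
 [  0.397  -0.206   0.062   0.066 291.    260.    163.327 120.653  41.265]
 [  0.414  -0.581   0.049   0.054 412.    255.    161.102 144.776  77.776]
 [  0.45   -0.429   0.065   0.067 363.    243.    162.469 129.061 150.163]
 [  0.513  -0.311   0.066   0.067 325.    222.    161.653 167.918  81.224]
 [  0.53   -0.508   0.066   0.068 388.    216.    162.51  126.898 147.857]
 [  0.569  -0.415   0.065   0.068 358.    204.    162.612 133.041 153.51 ]
 [  0.63    0.292   0.051   0.067 134.    182.     41.612  37.143  35.082]
 [  0.73    0.045   0.047   0.071 211.    153.    102.469  92.592  76.122]
 [  0.732  -0.085   0.056   0.072 253.    151.    130.653 116.612  94.327]]
[[  0.395  -0.309   0.06    0.061 269.    181.    135.204 122.816  38.633]
 [  0.447  -0.427   0.057   0.064 346.    177.    135.122 110.857 118.612]
 [  0.399  -0.204   0.063   0.064 209.    156.    135.143 107.531  48.776]
 [  0.53   -0.503   0.064   0.069 414.    147.    134.531 108.286 116.245]
 [  0.514  -0.308   0.064   0.067 297.    111.    134.98  139.776  84.694]]
[[  0.414  -0.572   0.047   0.061 424.    254.    138.98  127.388  78.898]
 [  0.447  -0.429   0.055   0.066 319.    180.    139.98  116.245 123.98 ]
 [  0.396  -0.311   0.06    0.061 202.    185.    139.939 126.102  39.367]
 [  0.399  -0.207   0.064   0.068 109.    147.    139.184 110.653  50.714]
 [  0.529  -0.506   0.061   0.071 416.    127.    139.02  114.265 122.041]
 [  0.513  -0.31    0.064   0.068 240.     77.    139.102 144.061  97.571]
 [  0.512  -0.206   0.06    0.066 140.     58.    138.469 120.939 127.694]]
```

View pics/w2.png

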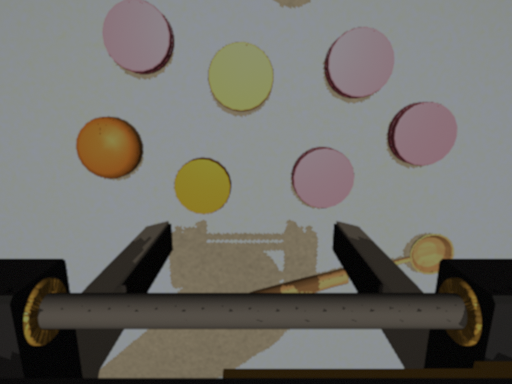

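Four pink discs, all 66 mm, are look-alikes. The pale yellow one (240,77 here), 66 mm, is the heel, the gold one (202,185), 61 mm, is the rosti, the orange dome (109,147) is the crown, and the white one is the cheese. Patty and tomato are absent. Next is a closer look at the grill and handle.

Run:
```python
from h import *
robot.move_ptp([.47,-.03,.38],down(0)); s=robot.get_state(); print(s['qpos'].round(2) if hasattr(s['qpos'],'round') else s['qpos'],s['time'])
ci=robot.camera_info('wrist'); np.save('ci_w3.npy',ci,allow_pickle=True); snap('wrist','w3.png')
im=cv2.imread('pics/top0.png'); cv2.imwrite('pics/c2.png',cv2.resize(im[160:280,70:220],None,fx=5,fy=5,interpolation=cv2.INTER_CUBIC))
```

```text
[ 0.51  0.04 -0.53  1.74  0.02  1.37 -0.02] 3.9
```

View pics/w3.png

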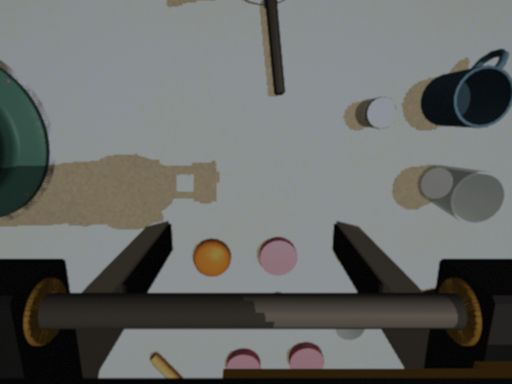

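View pics/c2.png

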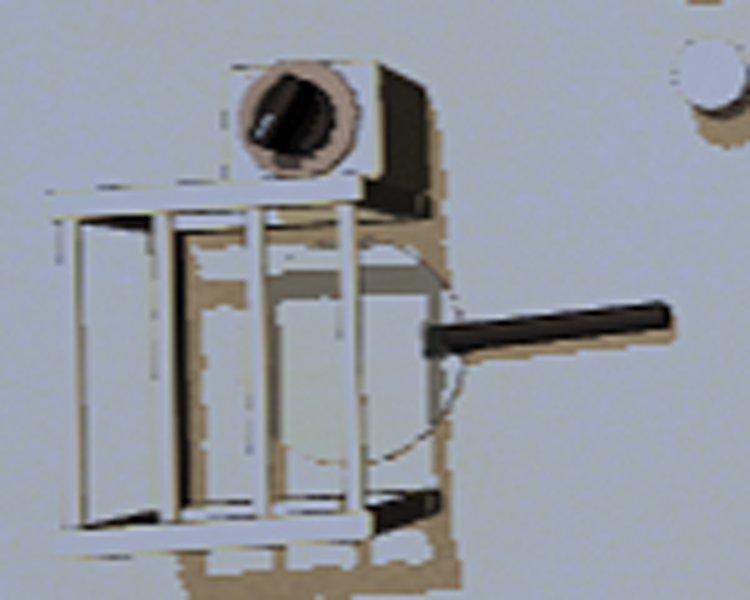

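The wrist view shows the handle tip at (280,94) with the bar running up to (271,5). The top crop shows the overhang's front corners at crop (365,182) and (373,535), with the dial bar near (285,112).

Run:
```python
from h import *
np.set_printoptions(suppress=True)
cv=lambda L:[(70+x/5-.4,160+y/5-.4) for x,y in L]
print('overhang fl+x,f-x,b+x,b-x',ray('top',cv([(365,182),(373,535),(48,195),(57,553)]),.151).round(4))
P=ray('top',cv([(365,182),(373,535),(48,195),(57,553)]),.151)[:,:2]
G=np.array([[.099,-.085],[-.099,-.085],[.099,.085],[-.099,.085]])
# rigid fit
a=P-P.mean(0);H=G.T@a;th=np.arctan2(H[0,1]-H[1,0],H[0,0]+H[1,1]);R=np.array([[np.cos(th),-np.sin(th)],[np.sin(th),np.cos(th)]])
o=P.mean(0);print('grill o',o,'th',th,'resid',(P-o-G@R.T).round(4))
print('dial',ray('top',cv([(285,112)]),.154), 'pred',o+R@[.134,-.04])
ci=np.load('ci_w3.npy',allow_pickle=True).item()
im=cv2.imread('pics/w3.png'); 
for n,c,g in(('wrist',ci,im[0:110,240:300]),('top',None,cv2.imread('pics/top0.png')[210:240,162:215])):
    off=np.array((240,0) if n=='wrist' else (162,210))
    m=(g.max(2)<75).astype(np.uint8)
    k=max(cv2.findContours(m,0,1)[0],key=cv2.contourArea)[:,0]+off
    W=ray(n,k,.03,c)[:,:2].astype(np.float32)
    (cx,cy),(w,h),A=cv2.minAreaRect(W); vx,vy,*_=cv2.fitLine(W,cv2.DIST_L2,0,.01,.01).ravel()
    d=np.array([vx,vy]);d*=-np.sign(d[1]); t=((W-[cx,cy])@d)
    print(n,(cx,cy),w,h,'dir',d,'tip',np.array([cx,cy])+d*t.max())
```

```text
overhang fl+x,f-x,b+x,b-x [[0.5794 0.216  0.151 ]
 [0.39   0.2047 0.151 ]
 [0.5711 0.3867 0.151 ]
 [0.3801 0.3715 0.151 ]]
grill o [0.48014525 0.29473576] th 0.06287393089021957 resid [[-0.0049 -0.0001]
 [ 0.0033  0.001 ]
 [-0.0025  0.0009]
 [ 0.0041 -0.0019]]
dial [[0.61712313 0.25989264 0.154     ]] pred [0.61639377 0.26323435]
wrist (0.5002535581588745, 0.13320107758045197) 0.021188771352171898 0.12819236516952515 dir [ 0.12399917 -0.99228233] tip [0.50821058 0.06952633]
top (0.5021631717681885, 0.12906241416931152) 0.01666538417339325 0.12603545188903809 dir [ 0.11827726 -0.9929806 ] tip [0.50961461 0.06650488]
```

```bash
cat >> h.py <<'E'
O=np.array([.480,.295]); TH=.063
OUT=np.array([np.sin(TH),-np.cos(TH)]); XG=np.array([np.cos(TH),np.sin(TH)])
def st(tag=''):
    s=robot.get_state(); print(tag,'t',round(s['time'],1),np.round(s['ee_pos'],4),'open',round(s['opening'],4),'gf',round(float(np.max(s['grasp_force'])),1),'F',np.round(s['force'],1)); return s
E
python3 - <<'E'
from h import *
g=[.5065,.0925]
robot.gripper_to(.06)
robot.move_ptp([*g,.12],down(.12))
robot.move_linear([*g,.022],.1); st('at')
robot.gripper_to(.0); st('grip')
C=O+.2*OUT; T=C+.175*OUT
robot.move_linear([*T,.022],.06,down(TH)); st('pulled')
snap('top','top1.png')
im=cv2.imread('pics/top1.png'); cv2.imwrite('pics/c3.png',cv2.resize(im[160:280,70:320],None,fx=3,fy=3,interpolation=cv2.INTER_CUBIC))
E
```

```text
at t 6.9 [0.5069 0.0926 0.0225] open 0.0602 gf 0.0 F [-0.  -1.1  0.2]
grip t 7.7 [0.5066 0.0925 0.0221] open 0.016 gf 30.0 F [ 1.8  0.7 -0.4]
pulled t 10.7 [ 0.5036 -0.0792  0.022 ] open 0.0158 gf 30.0 F [0.2 2.7 1.6]
```

View pics/c3.png

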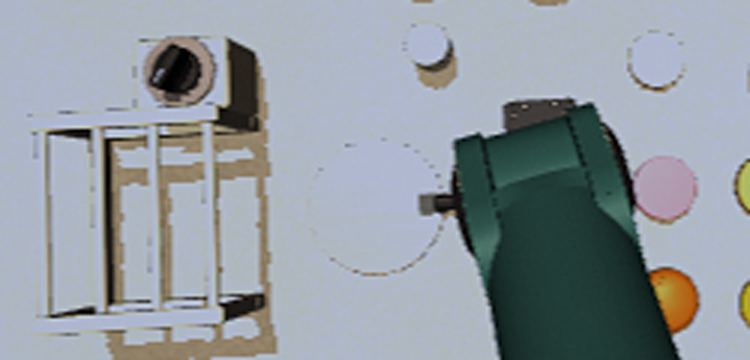

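The plate is fully out. Its rim circle is centred at crop (376,206), so the robot reading matches. Next I release it and measure the plate and heel from above.

```bash
cat >> h.py <<'E'
def look(xy,h=.2,f=None):
    """wrist camera straight above xy (tool a=0), returns picture and camera"""
    robot.move_ptp([xy[0],xy[1]-.07,h],down(0)); robot.pause(.15)
    ci=robot.camera_info('wrist'); return snap('wrist',f),ci
def circ(im,ci,xy,z,dia):
    """circle of known diameter near xy by Hough on edges -> world xy, diameter"""
    p=proj('wrist',[[*xy,z],[xy[0]+dia/2,xy[1],z]],ci); r=np.linalg.norm(p[1]-p[0])
    g=cv2.GaussianBlur(cv2.cvtColor(im,cv2.COLOR_RGB2GRAY),(3,3),0)
    c=cv2.HoughCircles(g,cv2.HOUGH_GRADIENT_ALT,1.5,20,param1=60,param2=.5,minRadius=int(r*.88),maxRadius=int(r*1.14))
    if c is None: return None
    c=c[0]; c=c[np.argmin(np.linalg.norm(c[:,:2]-p[0],axis=1))]
    w=ray('wrist',[c[:2],c[:2]+[c[2],0]],z,ci); return w[0,:2].round(4), round(2*np.linalg.norm(w[1]-w[0]),4), c[:3].round(1)
E
python3 - <<'E'
from h import *
np.set_printoptions(suppress=True,linewidth=140)
robot.gripper_to(.06); p=robot.get_state()['ee_pos']
robot.move_linear([p[0],p[1],.12],.15)
im,ci=look([.4926,.0954],.25,'pl.png'); print('plate',circ(im,ci,[.4926,.0954],.006,.14)); print(proj('wrist',[.4926,.0954,.006],ci))
m=(im.max(2)<70).astype(np.uint8)
np.save('ci_pl.npy',ci,allow_pickle=True)
robot.gripper_to(.094)
im,ci=look([.513,-.310],.2,'heel.png'); print('heel',circ(im,ci,[.513,-.31],.018,.066)); d=discs('wrist',im,ci); print(d.round(3)); st()
E
```

```text
plate None
[[253.19874461 114.41022767]]
heel (array([ 0.5146, -0.3075]), np.float64(0.0659), array([253.5, 114. ,  32.4], dtype=float32))
[[  0.417  -0.578   0.048   0.051 171.    342.    141.02  133.245  83.224]
 [  0.567  -0.413   0.059   0.064 295.    213.    142.633 121.959 129.102]
 [  0.397  -0.31    0.059   0.062 137.    115.    142.082 125.612  37.878]
 [  0.514  -0.309   0.064   0.066 253.    115.    142.408 147.327  91.857]]
 t 15.7 [ 0.5135 -0.3792  0.2004] open 0.0935 gf 0.0 F [ 0.1  0.4 -0.3]
```

```bash
python3 -c "
import cv2,numpy as np
cv2.imwrite('pics/m.png',np.hstack([cv2.resize(cv2.imread('pics/'+f),(400,300)) for f in('pl.png','heel.png')]))"
```

```text
(no output)
```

View pics/m.png

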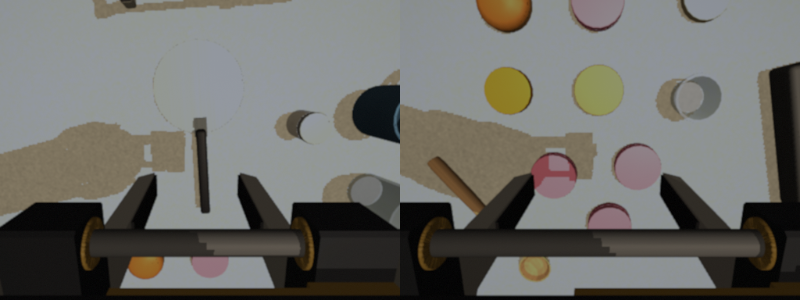

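Left half: plate rim circle spans about (153..244, 40..131), with the handle pointing down. Right half: heel at (599,90), 66 mm, confirmed. Next I fit the plate circle with lower thresholds.

```bash
cat >> h.py <<'E'
def circ2(im,ci,xy,z,dia,cam='wrist',lo=25,tol=.06,near=12):
    p=proj(cam,[[*xy,z],[xy[0]+dia/2,xy[1],z]],ci); r=np.linalg.norm(p[1]-p[0])
    g=cv2.cvtColor(im,cv2.COLOR_RGB2GRAY)
    yy,xx=np.nonzero(cv2.Canny(g,lo/2,lo)); q=np.c_[xx,yy].astype(float); c=p[0].copy()
    best=None
    for dx in np.arange(-near,near+.1,1):   # vote for the centre, then least squares
        for dy in np.arange(-near,near+.1,1):
            e=np.abs(np.linalg.norm(q-c-[dx,dy],axis=1)-r)<1.2
            if best is None or e.sum()>best[0]: best=(e.sum(),c+[dx,dy])
    c=best[1]
    for _ in range(5):
        d=np.linalg.norm(q-c,axis=1); s=q[np.abs(d-r)<max(2,tol*r*.7)]
        A=np.c_[2*s,np.ones(len(s))]; x=np.linalg.lstsq(A,(s**2).sum(1),rcond=None)[0]; c=x[:2]; rr=np.sqrt(x[2]+c@c)
    w=ray(cam,[c,c+[rr,0]],z,ci); return w[0,:2].round(4), round(2*np.linalg.norm(w[1]-w[0]),4), len(s), c.round(1)
E
python3 - <<'E'
from h import *
ci=np.load('ci_pl.npy',allow_pickle=True).item(); im=cv2.imread('pics/pl.png')[:,:,::-1].copy()
print(circ2(im,ci,[.4926,.0954],.006,.14))
im=cv2.imread('pics/top1.png')[:,:,::-1].copy()
print(circ2(im,None,[.4926,.0954],.006,.14,'top'))
E
```

```text
(array([0.4931, 0.1004]), np.float64(0.1403), 436, array([253.7, 110.1]))
(array([0.4915, 0.0948]), np.float64(0.1404), 177, array([195. , 228.5]))
```

```bash
cat >> h.py <<'E'
def pick(xy,z=.021):
    robot.gripper_to(.094)
    robot.move_ptp([*xy,.12],down(0)); robot.move_linear([*xy,z],.12)
    robot.gripper_to(0.); s=st('pick'); robot.move_linear([*xy,.16],.15); st('lift'); return s['opening']
def place(xy,z):
    robot.move_ptp([*xy,max(.16,z+.06)],down(0)); a=st('over')['opening']
    if a<.05: print('LOST'); return
    robot.move_linear([*xy,z+.03],.12); hit=robot.move_linear([*xy,z],.04,None,6); st('down %s'%hit)
    robot.gripper_to(.085); robot.move_linear([*xy,z+.1],.15)
E
python3 - <<'E'
from h import *
pick([.514,-.308]); place([.493,.1004],.0275)
im,ci=look([.493,.1],.25,'pl2.png'); np.save('ci_pl2.npy',ci,allow_pickle=True)
print('plate',circ2(im,ci,[.493,.1],.006,.14)); print('heel',circ2(im,ci,[.493,.1],.024,.066)); st()
cv2.imwrite('pics/c4.png',cv2.resize(im[10:210,150:360,::-1],None,fx=2.5,fy=2.5))
E
```

```text
pick t 17.9 [ 0.5141 -0.3081  0.0212] open 0.0653 gf 30.0 F [-0.1  0.3  3.6]
lift t 19.0 [ 0.5136 -0.3078  0.1591] open 0.0656 gf 30.0 F [-0.1 -1.   0. ]
over t 20.5 [0.4934 0.0994 0.1599] open 0.0653 gf 30.0 F [ 1.7 -0.6 -2.6]
down True t 22.3 [0.4926 0.1004 0.0271] open 0.0655 gf 30.0 F [-1.3 -1.   8.1]
plate (array([0.4931, 0.1007]), np.float64(0.1402), 435, array([253.5, 115.4]))
heel (array([0.4924, 0.0999]), np.float64(0.0658), 310, array([252.9, 116.1]))
 t 24.4 [0.4925 0.0306 0.2489] open 0.0853 gf 0.0 F [-0.4  0.4  0.3]
```

View pics/c4.png

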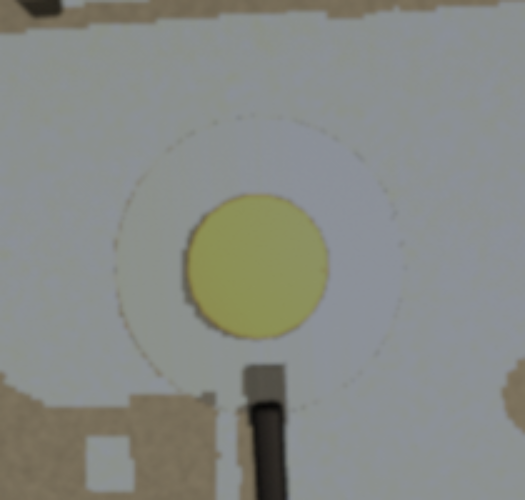

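The heel sits centred on the plate at crop (258,267) in a ring at (259,264). Next are the rosti and cheese, with a check after each.

Run:
```python
from h import *
S=[.4924,.0999]
im,ci=look([.395,-.31],.2,'ro.png'); c=circ2(im,ci,[.395,-.31],.016,.062); print(c); d=discs('wrist',im,ci,.016); print(d[:,:4].round(3)); 
near=[x for x in d if np.hypot(*(x[:2]-c[0]))<.005 and x[3]<.067]
if not near or abs(c[1]-.062)>.003: raise SystemExit('check rosti')
pick(c[0]); place(S,.0455)
im,ci=look([.493,.1],.25,'pl3.png')
print('plate',circ2(im,ci,[.493,.1],.006,.14)); print('rosti',circ2(im,ci,[.493,.1],.040,.062))
robot.gripper_to(.094)
im,ci=look([.645,-.197],.2,'ch.png'); print(circ2(im,ci,[.645,-.197],.014,.060)); np.save('ci_ch.npy',ci,allow_pickle=True)
snap('top','top2.png'); st()
cv2.imwrite('pics/m2.png',np.hstack([cv2.resize(cv2.imread('pics/'+f),(400,300)) for f in('pl3.png','ch.png')]))
```

```text
(array([ 0.3931, -0.3095]), np.float64(0.0624), 323, array([250. , 115.7]))
[[ 0.414 -0.579  0.047  0.054]
 [ 0.447 -0.426  0.059  0.064]
 [ 0.562 -0.413  0.057  0.067]
 [ 0.394 -0.31   0.06   0.062]]
pick t 28.7 [ 0.3932 -0.3096  0.0211] open 0.0615 gf 30.0 F [0.  1.1 4.2]
lift t 29.8 [ 0.3927 -0.3093  0.1592] open 0.0612 gf 30.0 F [ 1.  -0.3 -1.1]
over t 31.3 [0.4926 0.0988 0.1598] open 0.0615 gf 30.0 F [ 0.4 -0.2 -1.1]
down True t 32.9 [0.492  0.0999 0.0451] open 0.0615 gf 30.0 F [-0.1  0.1  8.2]
plate (array([0.4932, 0.1006]), np.float64(0.1404), 421, array([253.5, 115.6]))
rosti (array([0.4926, 0.0999]), np.float64(0.0623), 275, array([253.1, 116.2]))
(array([ 0.6477, -0.1935]), np.float64(0.06), 322, array([254.8, 113.2]))
 t 37.0 [ 0.6452 -0.2663  0.2006] open 0.0941 gf 0.0 F [ 0.2 -0.  -0.2]
```

View pics/m2.png

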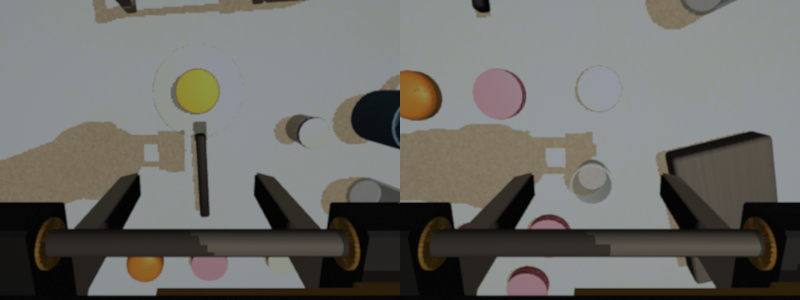

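The rosti is centred on the plate at (197,91), and the cheese is at (599,89), 60 mm, as expected.

Run:
```python
from h import *
S=[.4926,.1001]
ci=np.load('ci_ch.npy',allow_pickle=True).item()
pick([.6477,-.1935]); place(S,.0615)
im,ci=look([.493,.1],.25,'pl4.png')
print('plate',circ2(im,ci,[.493,.1],.006,.14)); print('cheese',circ2(im,ci,[.493,.1],.054,.060)); print('rosti/heel',circ2(im,ci,[.493,.1],.024,.066))
robot.gripper_to(.094)
im,ci=look([.397,-.206],.2,'cr.png'); print(circ2(im,ci,[.397,-.206],.014,.066)); print(discs('wrist',im,ci,.014)[:,:4].round(3)); st()
cv2.imwrite('pics/m3.png',np.hstack([cv2.resize(cv2.imread('pics/'+f),(400,300)) for f in('pl4.png','cr.png')]))
```

```text
pick t 39.3 [ 0.6477 -0.1935  0.0211] open 0.0598 gf 30.0 F [-1.2  0.2  0.9]
lift t 40.4 [ 0.6472 -0.1935  0.159 ] open 0.0593 gf 30.0 F [ 0.8  0.4 -1. ]
over t 41.7 [0.4934 0.0992 0.16  ] open 0.0593 gf 30.0 F [-0.6 -0.9 -1.5]
down True t 43.2 [0.4923 0.1001 0.061 ] open 0.0592 gf 30.0 F [-0.6 -0.6  7.4]
plate (array([0.4931, 0.1006]), np.float64(0.1403), 437, array([253.5, 115.7]))
cheese (array([0.4923, 0.1001]), np.float64(0.0601), 309, array([252.8, 116.2]))
rosti/heel (array([0.4926, 0.1   ]), np.float64(0.0658), 285, array([253.1, 116.2]))
(array([ 0.3974, -0.2028]), np.float64(0.0664), 249, array([252.2, 113.1]))
[[ 0.512 -0.2    0.063  0.071]
 [ 0.397 -0.203  0.064  0.066]]
 t 47.1 [ 0.3977 -0.2752  0.2002] open 0.0938 gf 0.0 F [ 0.1 -0.1  0.3]
```

View pics/m3.png

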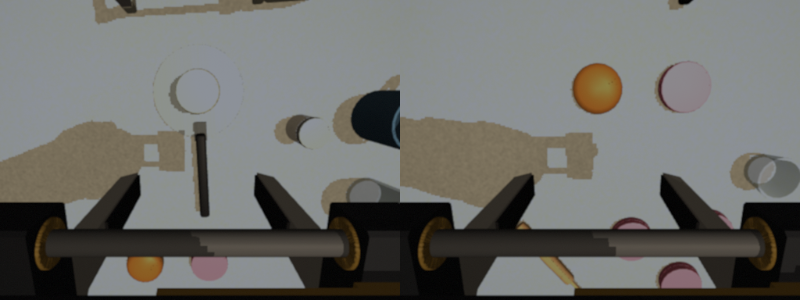

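Run:
```python
from h import *
pick([.3974,-.2028]); place([.4926,.1001],.0755)
robot.gripper_to(.06)
im,ci=look([.493,.1],.25,'pl5.png')
print('plate',circ2(im,ci,[.493,.1],.006,.14)); print('crown',circ2(im,ci,[.493,.1],.068,.066)); st()
b=snap('scene','sc5.png')
u,v=proj('scene',[.493,.1,.04])[0].astype(int); print(u,v)
cv2.imwrite('pics/m4.png',np.hstack([cv2.resize(cv2.imread('pics/pl5.png'),(400,300)),cv2.resize(b[v-40:v+35,u-50:u+50,::-1],(400,300),interpolation=cv2.INTER_CUBIC)]))
```

```text
pick t 49.4 [ 0.3975 -0.2029  0.0212] open 0.0651 gf 30.0 F [-1.6  0.4  6.5]
lift t 50.5 [ 0.397  -0.2027  0.1593] open 0.0654 gf 30.0 F [0.1 0.5 0.1]
over t 51.7 [0.4926 0.0989 0.1597] open 0.0651 gf 30.0 F [ 0.2  0.7 -0. ]
down True t 53.0 [0.4923 0.1001 0.0752] open 0.0656 gf 30.0 F [-1.7 -1.7  7.8]
plate (array([0.4933, 0.1006]), np.float64(0.1403), 429, array([253.4, 115.7]))
crown (array([0.4916, 0.1003]), np.float64(0.0662), 236, array([251.9, 116.1]))
 t 55.7 [0.4926 0.0309 0.2493] open 0.0601 gf 0.0 F [-0.3 -0.2  0.7]
264 159
```

View pics/m4.png

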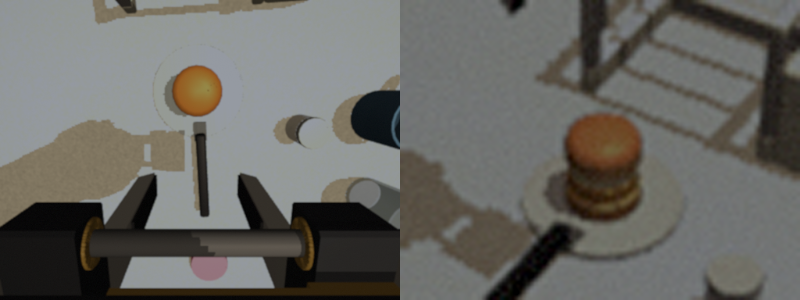

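The stack is neat and centred on the plate, dome up: crown at (197,91) in the left half, and straight in the scene crop at (603,165). Next I slide it home.

Run:
```python
from h import *
T=np.array([.5036,-.0792])
robot.move_ptp([*T,.13],down(TH)); robot.move_linear([*T,.022],.1)
robot.gripper_to(0.); st('grip')
robot.move_linear([*(T-.17*OUT),.022],.05); st('in')
hit=robot.move_linear([*(T-.225*OUT),.022],.025,None,10); s=st('stop %s'%hit)
print('plate rel grill', (np.array(s['ee_pos'][:2])-.175*OUT-O)@np.c_[XG,-OUT])
```

```text
grip t 58.4 [ 0.5036 -0.0792  0.022 ] open 0.0158 gf 30.0 F [ 0.6 -0.5  0.7]
in t 61.9 [0.4926 0.0907 0.022 ] open 0.016 gf 30.0 F [ 1.3 -5.6  2.1]
stop True t 63.3 [0.4905 0.1235 0.0219] open 0.0158 gf 30.0 F [-1.  -3.5  7.4]
plate rel grill [-0.000288   0.0031928]
```

Run:
```python
from h import *
p=np.array(robot.get_state()['ee_pos'][:2])
hit=robot.move_linear([*(p-.006*OUT),.022],.01,None,15); s=st('push %s'%hit)
q=np.array(s['ee_pos'][:2]);print('moved',-(q-p)@OUT)
robot.gripper_to(.06); st('rel')
robot.move_linear([*q,.13],.12)
im,ci=look([.475,.16],.30,'hm.png')
a=snap('top','top6.png');b=snap('scene','sc6.png')
cv2.imwrite('pics/m5.png',np.vstack([np.hstack([cv2.resize(im[:,:,::-1],(400,300)),cv2.resize(b[70:190,230:390,::-1],(400,300),interpolation=cv2.INTER_CUBIC)]),np.hstack([cv2.resize(a[160:280,70:230,::-1],(400,300),interpolation=cv2.INTER_CUBIC),np.zeros((300,400,3),np.uint8)])]))
```

```text
push True t 63.6 [0.4905 0.1236 0.0219] open 0.0159 gf 30.0 F [-0.5 -1.9  7.5]
moved 6.442707082862522e-05
rel t 64.5 [0.4907 0.1225 0.0216] open 0.0604 gf 0.0 F [0.2 0.3 0.5]
```

View pics/m5.png

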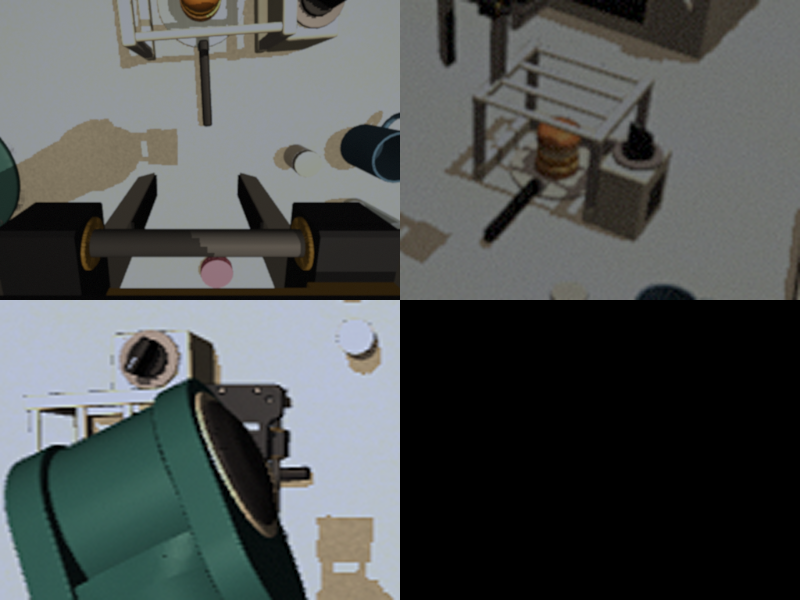

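Run:
```python
from h import *
robot.move_ptp([.42,-.3,.3],down(0))
a=snap('top','top7.png'); print(circ2(a,None,O,.006,.14,'top',near=6)); 
g=cv2.cvtColor(a,cv2.COLOR_RGB2GRAY)
m=(a[205:245,160:215].max(2)<75).astype(np.uint8); k=max(cv2.findContours(m,0,1)[0],key=cv2.contourArea)[:,0]+[160,205]
W=ray('top',k,.03)[:,:2]; t=(W-O)@OUT; l=(W-O)@XG; print('tip from origin',t.max(),'lateral at tip',l[t>t.max()-.02].mean(),'inner',l[t<t.min()+.02].mean())
st(); cv2.imwrite('pics/c7.png',cv2.resize(a[160:280,70:220,::-1],None,fx=5,fy=5,interpolation=cv2.INTER_CUBIC))
```

```text
(array([0.4773, 0.2969]), np.float64(0.1395), 196, array([129.3, 232.8]))
tip from origin 0.19856581962163294 lateral at tip -0.0020153368856180545 inner -0.0025936758058693857
 t 68.1 [ 0.4207 -0.2988  0.3002] open 0.0598 gf 0.0 F [-0.2  0.7  0.3]
```

View pics/c7.png

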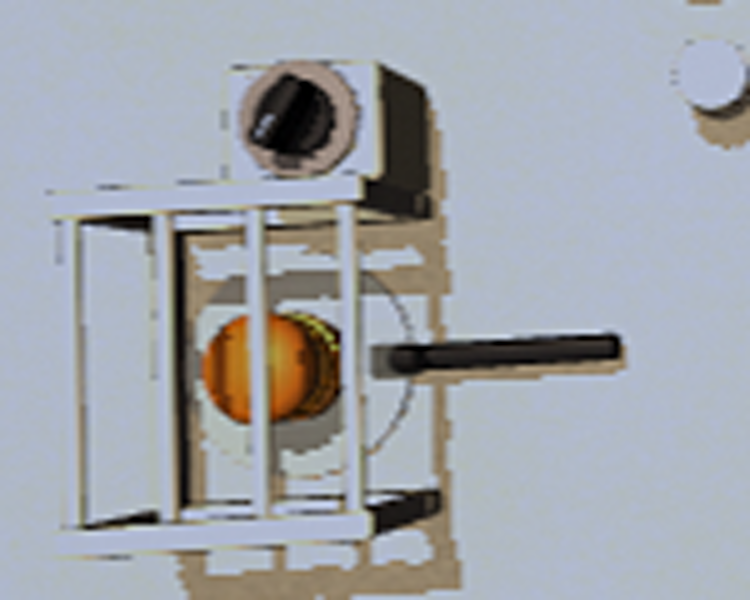

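The plate is home (circle centre within 3 mm of the grill origin, handle tip at 199 mm) and the stack is upright. Next I measure the dial from near.

Run:
```python
from h import *
im,ci=look([.617,.261],.32,'dial.png'); np.save('ci_d.npy',ci,allow_pickle=True)
u,v=proj('wrist',[.617,.261,.154],ci)[0].astype(int); print(u,v); st()
cv2.imwrite('pics/c8.png',cv2.resize(im[v-60:v+60,u-70:u+70,::-1],None,fx=5,fy=5,interpolation=cv2.INTER_CUBIC))
```

```text
252 114
 t 70.2 [0.6173 0.1902 0.32  ] open 0.0602 gf 0.0 F [ 0.3 -0.  -0.1]
```

View pics/c8.png

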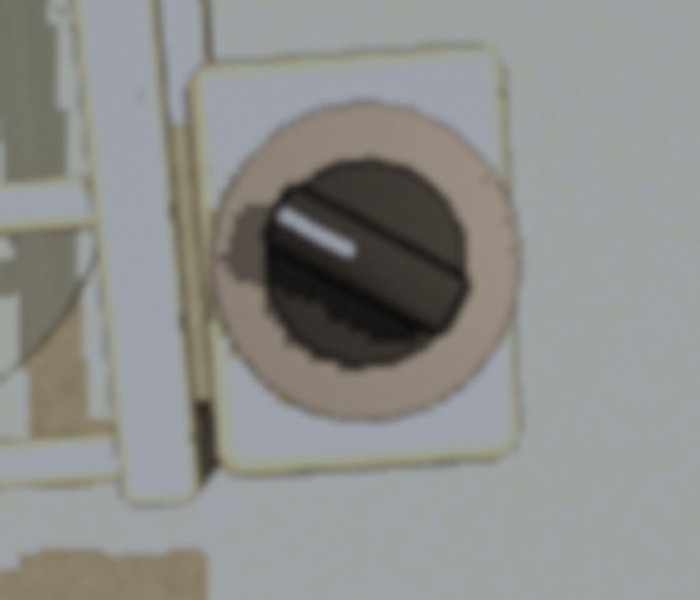

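The dial shows its white mark towards the left end, bar axis running (305,185)→(465,270), centre near (367,258). The bar is about 0.49 rad clockwise of world x, so q ≈ 0.55.

Run:
```python
from h import *
ci=np.load('ci_d.npy',allow_pickle=True).item()
k=np.array([(305,185),(465,270),(437,330),(270,240)])/5-.4+[252-70,114-60]
P=ray('wrist',k,.154,ci)[:,:2]; c=ray('wrist',[(255,105.4)],.154,ci)[0,:2]; print(c,P.mean(0), 'len',np.linalg.norm(P[1]-P[0]),'w',np.linalg.norm(P[1]-P[2]),'ang',np.arctan2(*(P[1]-P[0])[::-1]))
print('disc',ray('wrist',[(255,105.6)],.112,ci)[0,:2])
a=np.arctan2(*(P[1]-P[0])[::-1])+np.pi/2
for z in (.21,.15):
    for x in np.linspace(a,TH-.06,4): 
        q=robot.ik([*c,z],down(x)); print(z,round(x,2),None if q is None else np.round(q,2))
```

```text
[0.61980453 0.26932626] [0.62032204 0.26976495] len 0.034513226184702 w 0.012445138819433802 ang -0.47114922873445103
disc [0.62017267 0.27030796]
0.21 1.1 [ 0.27  0.86 -1.25  1.46  0.82  1.4   0.09]
0.21 0.73 [ 0.25  0.84 -1.21  1.46  0.79  1.38 -0.26]
0.21 0.37 [ 0.24  0.82 -1.18  1.46  0.76  1.37 -0.61]
0.21 0.0 [ 0.22  0.78 -1.11  1.46  0.71  1.33 -0.94]
0.15 1.1 [ 0.26  0.92 -1.21  1.51  0.87  1.32  0.06]
0.15 0.73 [ 0.25  0.9  -1.18  1.51  0.85  1.3  -0.29]
0.15 0.37 [ 0.23  0.87 -1.13  1.51  0.81  1.28 -0.64]
0.15 0.0 [ 0.2   0.84 -1.07  1.52  0.75  1.24 -0.97]
```

Run:
```python
from h import *
im=cv2.imread('pics/heel.png'); 
s=robot.get_state(); ci=robot.camera_info('wrist'); T=np.array(s['ee_pos']);R=np.array(s['tool_rot'])
for o in (.047,-.047):
    print(o,[proj('wrist',T+R@np.array([dx,o,dz]),ci)[0].round(1).tolist() for dx,dz in((.008,.019),(-.008,.019),(.008,0))])
Rc,_=cv2.Rodrigues(np.array(ci['rvec'])); co=-Rc.T@ci['tvec']; print('cam in tool',R.T@(co-T),'axis',R.T@Rc.T@[0,0,1])
cv=lambda L:[(70+x/5-.4,160+y/5-.4) for x,y in L]
print('top disc',ray('top',cv([(299,119)]),.112))
top=cv2.imread('pics/top7.png'); sc=cv2.imread('pics/sc6.png')
for P in ([.617,.262,.112],[.620,.270,.112]): print(proj('top',P),proj('scene',P))
cv2.imwrite('pics/c9.png',np.hstack([cv2.resize(im[190:310,130:250],None,fx=3.3,fy=3.3,interpolation=cv2.INTER_CUBIC),cv2.resize(sc[100:160,295:355],(396,396),interpolation=cv2.INTER_CUBIC)]))
```

```text
0.047 [[334.2, 226.2], [332.6, 252.0], [343.1, 238.3]]
-0.047 [[171.3, 226.1], [172.9, 251.9], [162.5, 238.1]]
cam in tool [ 0.07008285 -0.00043473 -0.15930178] axis [-2.37795024e-01  2.61321988e-04  9.71315324e-01]
top disc [[0.61841022 0.26659315 0.112     ]]
[[131.00704436 183.90474932]] [[322.78960843 131.74767843]]
[[128.21611484 182.83574353]] [[324.74092243 130.85533633]]
```

View pics/c9.png

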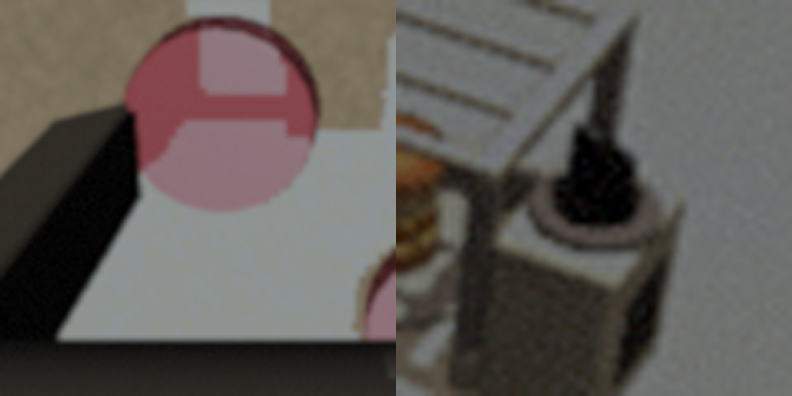

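The fingertip appears 4 px higher than projected, so the wrist view reads about 4.5 mm too far in y. That puts the dial at (0.619, 0.2655), which agrees with the top view (0.618, 0.267).

Run:
```python
from h import *
c=[.619,.2655]; a=1.09
robot.gripper_to(.036)
robot.move_ptp([*c,.23],down(a)); 
hit=robot.move_linear([*c,.149],.06,None,8); st('down %s'%hit)
if hit: raise SystemExit
robot.gripper_to(0.); st('grip')
for x in np.linspace(a,TH-.06,7)[1:]:
    robot.move_linear([*c,.149],.03,down(x)); s=st('%.2f'%x); print(np.round(s['moment'],2))
```

```text
down False t 73.2 [0.6191 0.2656 0.1494] open 0.0366 gf 0.0 F [-0.3 -0.3  0.1]
grip t 73.6 [0.6199 0.2675 0.1493] open 0.0138 gf 30.0 F [11.7 15.1 -8.8]
0.91 t 74.0 [0.6199 0.2675 0.1493] open 0.0139 gf 30.0 F [ 11.3  15.2 -10.1]
[ 3.52 -3.    0.01]
0.73 t 74.3 [0.62   0.2675 0.1494] open 0.0139 gf 30.0 F [10.9 15.5 -9.9]
[ 3.49 -2.96 -0.07]
0.55 t 74.6 [0.62   0.2675 0.1494] open 0.0137 gf 30.0 F [ 12.7  14.3 -10. ]
[ 3.46 -3.03 -0.01]
0.37 t 75.0 [0.62   0.2675 0.1493] open 0.0137 gf 30.0 F [ 12.6  14.1 -10.3]
[ 3.4  -3.02 -0.02]
0.18 t 75.3 [0.62   0.2675 0.1494] open 0.0136 gf 30.0 F [ 12.3  14.5 -10.6]
[ 3.28 -3.09 -0.05]
0.00 t 75.6 [0.62   0.2673 0.1494] open 0.014 gf 30.8 F [11.8 12.4 -9.6]
[ 2.9  -2.9   0.57]
```

Run:
```python
from h import *
c=[.6195,.2670]
robot.move_linear([*c,.149],.03,down(TH-.09)); s=st(); print(np.round(s['moment'],2), 'tool yaw',np.arctan2(s['tool_rot'][1][1],s['tool_rot'][0][1]))
robot.gripper_to(.028); robot.move_linear([*c,.23],.06)
im,ci=look([.617,.261],.32,'dial2.png')
robot.move_ptp([.42,-.2,.35],down(0)); a=snap('top','top8.png'); b=snap('scene','sc8.png')
u,v=proj('wrist',[.617,.261,.154],ci)[0].astype(int)
t=lambda g:cv2.resize(g[:,:,::-1],(400,300),interpolation=cv2.INTER_CUBIC)
cv2.imwrite('pics/m6.png',np.vstack([np.hstack([t(im[v-50:v+55,u-70:u+70]),t(b[70:190,230:390])]),np.hstack([t(a[160:280,70:230]),t(a)])]))
print(circ2(a,None,[.4785,.296],.006,.14,'top',near=6)); st()
```

```text
t 75.9 [0.6201 0.2678 0.1493] open 0.0146 gf 31.0 F [ 7.2  3.7 -2.5]
[ 1.14 -1.46  0.57] tool yaw -0.026396027579165142
(array([0.4785, 0.2962]), np.float64(0.1399), 201, array([129.6, 232.4]))
 t 80.3 [ 0.4206 -0.1993  0.35  ] open 0.028 gf 0.0 F [ 0.3 -0.7  0.2]
```

View pics/m6.png

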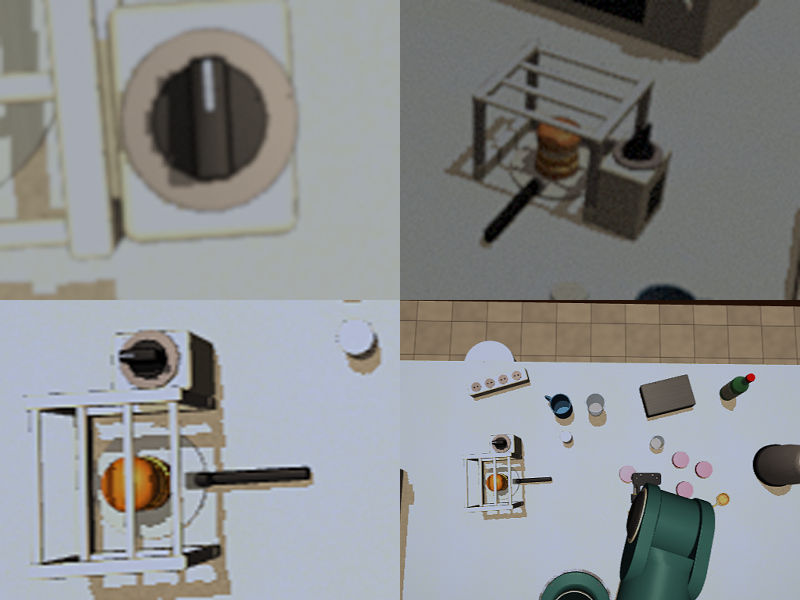

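The dial mark now points straight inward, parallel to the box sides, so it is at its end stop. The plate is home, the stack is upright, and the bystanders are untouched.

```bash
python3 -c "
from rig import robot
print(robot.sign_off())"
```

```text
the job is handed in; nothing more can be done
None
```

I built the burger (heel, rosti, cheese, crown) in a neat, centred stack, slid the plate back to the stop, turned the timer dial to its clockwise end stop and handed the job in; patty and tomato were not there.

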